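Check the spice case is caught and shut the grill drawer

ROBOT

A 6-joint arm with a two-finger parallel gripper is mounted at the origin on the work surface. World frame = base frame: x ahead of the robot, y to its left, z up, the work surface at z = 0. Lengths are in m, angles in rad, forces in N, time in s.
With the tool pointing down it reaches from about 0.275 to 0.725 m from the base axis. Payload 5.6 kg.
Tool frame: the origin (TCP) lies midway between the tips of the shut fingers; the grasp point (between the pads) lies 19 mm behind it; x points along the fingers, z is the direction in which the jaws open and shut, and the axes are right-handed (so a half turn about x gives the same grasp; the last joint's range is limited). The gripper opens to 85 mm and grips with 20 to 120 N. Pads are 22 mm wide; open, the fingers measure 114 mm over their backs; the gripper's body (76 mm by 85 mm) begins 54 mm behind the grasp point. The pads swing forward as they close: fully open they stand 13 mm farther back than shut.
Start: joints at [-0.881, 0.255, 0.108, 0, -1.424, -0.285], TCP at [0.217, -0.506, 0.231] pointing down, gripper open.
Joint ranges: [-2.95, 2.95], [-1.21, 1.97], [-1.09, 1.5], [-2.87, 1.71], [-2.94, -0.07], [-3.05, 3.05]. Speed limits (rad/s): [2.57, 2.57, 3.14, 3.14, 3.14, 3.14].

INTERFACE

Orientations are given as a unit quaternion [w, x, y, z].
In Python, from cell import robot gives the robot as it stands.
- The arm moves only by the tool play_rows, never from a script. Its argument "rows" is a list of rows, each a list of 7 numbers: the opening, from 0 (shut) to 1 (fully open), then the shift along the tool's x, y, z in m, then the turn, a rotation vector about the tool's x, y, z in rad. A call has 1 to 20 rows; each row is the pose to reach, as a shift and turn from the pose commanded when the call began, along the tool's axes at that moment; what a row does not reach only later rows make up. A row lasts 1/10 s, in which the tool goes at most 50 mm and 8.59 degrees, less where a joint would pass 70% of its speed; a pose out of reach is approached as far as the arm can. A call with a gripper value outside its range is refused whole. The fingers move at their own pace and stop on an object; "squeeze" is the grip in N (left out, the last holds). Time passes only in rows, so rows that repeat a pose let the fingers close. It gives the time, the measured TCP pose, the force and the opening at its end, in the units of the state.
- robot.state(): the state, without advancing time (a new reading comes with each control period).
- robot.grab_frame(name): name is "side" or "top" or "wrist"; returns (picture, depth): 400x640x3 uint8, red, green, blue; 400x640 float32, m along the optical axis (not along the pixel's ray), 0 where there is no reading.
- robot.calibration(name): a dict with "intrinsics" (3x3 intrinsics, pixels), "pose" (4x4, takes a point from camera to world coordinates). Camera axes: x right, y up, looking along -z (the intrinsics and any distortion apply to the point x, -y, -z); pixel columns grow to the right and rows downward; lengths in m; the calibration is good to about 2 mm. A picture is of the moment at which its call begins: read the wrist's pose just before it. calibration takes no time and is no camera call; for the wrist camera it gives the pose at the moment of the call.
- robot.job_done(): hands the job in, once; it reports no verdict.
Trained networks look in the newest picture that a camera, given by its name, has taken for a name from the list of things; names that differ only in an ending like _2 or _b are one class to them, and where a whole thing is asked for, a point or a joint stands for the part that bears it (a point fixed in the world has none). Each returns a list of dicts, best first, with "confidence" (0 to 1); they miss things now and then, are a little off and sometimes report something else, mostly with a low value. They report only what shows in the picture. A call takes as long as a camera call. They do not tell look-alikes from the thing itself.
- robot.recognise(camera, target): "position" ([x, y, z] in m, in world coordinates, good to about 4 mm: the middle of the surface that is visible of it).
- robot.spot_point(camera, target): "position" ([x, y, z] in m, in world coordinates, good to about 4 mm: a listed point, or the origin of a listed thing).
The state is a dict: "t": time; "joint_positions": joint angles; "joint_velocities": joint speeds; "tau": joint torques, N m; "tcp_pos": TCP position; "ee_rot": TCP orientation; "ft_force": force on the tool from outside, world axes, zero at the start; "ft_torque": the same for the moment, N m; "finger_gap": finger opening in m.
Only numpy, scipy, OpenCV 4.12 (cv2) and the standard library are available. Lean on these libraries where they do the work, as an engineer would, in place of code of your own. Each camera call takes 0.05 s, during which the arm holds its last target. There are 200 camera calls.

TASK

The red lid of the spice case in the half-open drawer may only look shut: pull up on its black sprung knob and hold the pull a moment, so that the knob draws well out while the lid stays down; if the lid lifts instead, press it down until it catches and tug again until it holds. Then let go of the knob and push the drawer fully home, leaving everything else where it is.

Things in the scene. Friction and masses are not known exactly. Their poses are not given: they have to be found in the camera images.
- chest: fixed teak chest with slatted top, 300 deep (x), 380 wide (y), 225 mm high; place and yaw vary. Origin: middle of its front face's lower edge, on the table. The face looks along -x to the robot, the drawer comes out along -x. Above the drawer a solid apron in the face's plane spans 152 to 225 mm height: near the face the tool must lean about 35 degrees, its upper part towards the robot
- drawer (a joint): opening of the stainless drawer in m: 0 fully home (front flush with the chest's face, end stop), about 0.157 at the start; slides with about 6 N of friction and stays where it is left; no handle
- drawer_front (a point): point on the outside of the drawer's front panel, on its middle line, 82 mm above the table; axes as the chest's. The panel is 338 mm wide, 12 thick, and spans 22 to 125 mm above the table. The place to push, towards the chest's +x
- lid (a joint): angle (rad) of the red lid of the white spice case, fixed in the drawer's +y half; its far edge rises. 0 = down, under a sprung roller catch at the far edge (play up to 0.02); about 0.095 = loose on the roller, far edge 13 mm up, looks nearly shut. Starts either way. 5 N down at the knob snaps it in; caught, it stands the knob's full 7.5 N of pull, opens at about 14 N; uncaught, it lifts with 1 to 3 N
- lid_hinge (a point): middle of the lid's hinge line, on the robot's side of the case and parallel to the chest's y, 84 mm above the table, level with the shut lid's underside. The lid is 146 (x) x 176 (y) x 8 mm; shut, its top is 92 mm above the table
- knob (a joint): how far in m the sprung knob is drawn out of the lid: 0 = at rest, end stop at 0.010; spring 0.5 N plus 0.7 N per mm. Pulled on a caught lid it comes out; on an uncaught lid it hardly comes out and the lid lifts. Well out means 5 mm or more
- knob_grip (a point): centre of the knob, a black barrel along y, 24 mm long and 24 mm thick, narrowing to flat end faces 12 mm across; pinch it by these ends. Axes are the lid's. Lid shut, knob at rest: 120 mm above the table, 28 above the lid's top, 36 above the hinge line and 109 from it towards the chest's +x; at the start 21 to 35 mm in front of the chest's face. It slides along the lid's normal (up)
- probe: grey meat thermometer, body 80 x 30 x 16 mm with a 90 mm steel probe along its x, lying loose in the -y half of the drawer; rides along with it. Origin at its underside
- skewer0: flat aluminium skewer, 205 mm, lying loose in the -y half of the drawer; rides along
- skewer1: second such skewer beside it
- salt_cellar: closed white ceramic salt cellar with a blue band, 100 mm across, 90 mm high, on the table; origin at the centre of its underside; leave alone
- sauce_bottle: amber bottle, 66 mm across, 190 mm high, on the table; origin at the centre of its underside; leave alone
- spatula: steel spatula, 300 mm long along its x, lying on the table; leave alone
- brush: basting brush, 200 mm long along its x, lying on the table; leave alone
Not all that is in view belongs to the job. What is shaped like the probe but blue or yellow is not meant.

How it is judged:
By the outcome, as a careful person would: the job done as asked, in the order asked, and still so for the second after the job is handed in, with the robot touching nothing.
It also fails if it takes over 64 s, if anything falls off the work surface, if the arm or the gripper's body presses on something with over 40 N, if the wrist force passes 120 N, or if a joint passes its speed limit or range.

## Working session

There is one attempt and no reset: what is moved stays moved. The work goes in short steps, Python scripts to look and compute and a tool call to move; the robot and the scene stay as the last step left them, time stands still between calls to the robot, and variables do not carry over. Pictures are saved under pics/ and viewed, about 8 in all and at most 12, crops included, and the job is handed in when it is done.

Besides the shell and the picture viewer there is one more tool, called after "Request:" by a JSON object that holds its "method" and its "body". play_rows: Moves the arm, as the interface text tells. Its arguments: {"type":"object","properties":{"rows":{"type":"array"},"squeeze":{"type":"number"}},"required":["rows"]}

```bash
mkdir -p pics; ls
cat > h.py <<'E'
import numpy as np, cv2
from cell import robot
from scipy.spatial.transform import Rotation as R
np.set_printoptions(precision=4,suppress=True)
def save(name,fn,crop=None,scale=1):
    im,d=robot.grab_frame(name)
    o=im[:,:,::-1]
    if crop: o=o[crop[1]:crop[3],crop[0]:crop[2]]
    if scale!=1: o=cv2.resize(o,None,fx=scale,fy=scale,interpolation=cv2.INTER_CUBIC)
    cv2.imwrite('pics/'+fn,o); np.savez('/tmp/'+name,im=im,d=d,pose=robot.calibration(name)['pose'],K=robot.calibration(name)['intrinsics'])
    return im,d
def world(name,u,v):
    f=np.load('/tmp/'+name+'.npz');K=f['K'];d=f['d'];u=np.asarray(u);v=np.asarray(v)
    z=d[v,u]; p=np.stack([(u-K[0,2])/K[0,0]*z,-(v-K[1,2])/K[1,1]*z,-z,np.ones_like(z)],-1)
    return (p@f['pose'].T)[...,:3]
def pix(name,P):
    c=robot.calibration(name);q=np.linalg.inv(c['pose'])@np.append(P,1)
    return c['intrinsics'][:2,:2].diagonal()*np.array([q[0],-q[1]])/-q[2]+c['intrinsics'][:2,2]
E
python3 - <<'E'
from h import *
s=robot.state();print(s['tcp_pos'],s['ee_rot'],s['ft_force'],s['finger_gap'])
a,_=save('top','top0.png');b,_=save('side','side0.png')
for cam in('top','side'):
  print(robot.calibration(cam))
  for t in('chest','drawer_front','lid_hinge','knob_grip'):
    for r in robot.spot_point(cam,t)[:2]: print(cam,t,np.array(r['position']),round(r['confidence'],2),pix(cam,r['position']))
E
```

```text
pics
[ 0.2165 -0.5051  0.2304] [ 0.3897 -0.5897  0.389   0.5909] [ 0.3402 -0.1612 -0.1244] 0.08533657674769111
{'intrinsics': array([[364.7825,   0.    , 316.0389],
       [  0.    , 364.7825, 195.9683],
       [  0.    ,   0.    ,   1.    ]]), 'pose': array([[ 0.0061,  0.9888, -0.1488,  0.3869],
       [-1.    ,  0.0065,  0.0024, -0.0414],
       [ 0.0034,  0.1488,  0.9889,  1.1039],
       [ 0.    ,  0.    ,  0.    ,  1.    ]])}
top chest [ 0.6397 -0.0542  0.0003] 0.9 [319.4782 168.2804]
top drawer_front [ 0.4794 -0.0821  0.0838] 0.84 [329.5406 217.5764]
top lid_hinge [ 0.4884 -0.013   0.0834] 0.6 [304.9288 214.2343]
top lid_hinge [ 0.5573 -0.5251 -0.001 ] 0.26 [472.8252 195.6597]
top knob_grip [0.5983 0.0082 0.117 ] 0.57 [297.3483 173.3246]
{'intrinsics': array([[479.3042,   0.    , 321.0506],
       [  0.    , 479.3042, 195.2158],
       [  0.    ,   0.    ,   1.    ]]), 'pose': array([[ 0.3588,  0.6491, -0.6707, -0.4339],
       [-0.9333,  0.257 , -0.2507, -0.4289],
       [ 0.0096,  0.716 ,  0.6981,  1.1436],
       [ 0.    ,  0.    ,  0.    ,  1.    ]])}
side chest [ 0.6413 -0.0492 -0.004 ] 0.91 [327.0978 202.9649]
side drawer_front [ 0.4813 -0.0807  0.0832] 0.96 [318.7995 220.3794]
side lid_hinge [ 0.4849 -0.009   0.0829] 0.95 [297.3131 213.2888]
side knob_grip [0.5975 0.0078 0.1224] 0.64 [306.0785 179.2088]
```

View pics/top0.png

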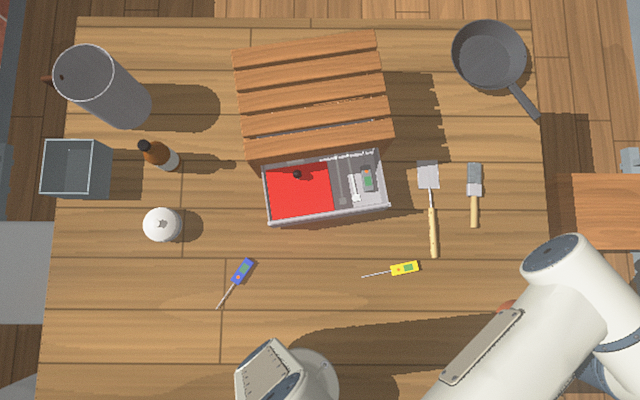

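View pics/side0.png

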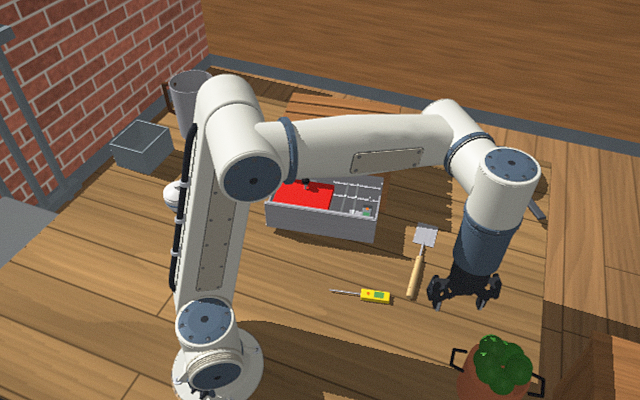

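The top view shows the red lid around pixel (300,192) with the black knob at (297,174). The side view shows the same knob at (306,180). No other black knob is in view. The blue (240,270) and yellow (405,268) thermometers, the pan (490,55) and the grey pots are not part of the job. Next I fit the yaw and take a close crop of the knob.

Run:
```python
from h import *
im,d=save('top','knob1.png',crop=(250,140,400,240),scale=5)
v,u=np.mgrid[140:240,250:400]; u=u.ravel();v=v.ravel()
P=world('top',u,v); c=im[v,u].astype(int)
red=(c[:,0]>150)&(c[:,1]<70)&(c[:,2]<70)
L=P[red]; print('red',red.sum(),L.mean(0))
A=np.c_[L[:,:2],np.ones(len(L))]; k=np.linalg.lstsq(A,L[:,2],rcond=None)[0]
r=L[:,2]-A@k; m=abs(r)<.006; k=np.linalg.lstsq(A[m],L[m,2],rcond=None)[0]; print('plane slope',k)
rect=cv2.minAreaRect((L[m][:,:2]*1000).astype(np.float32)); print(rect)
# drawer front top edge: z 0.118..0.13, x<0.52
f=(P[:,2]>.117)&(P[:,2]<.133)&(P[:,0]<.53); Q=P[f]; p=np.polyfit(Q[:,1],Q[:,0],1);print('front',f.sum(),Q[:,2].mean(),'yaw',-np.arctan(p[0]),p, Q.min(0),Q.max(0))
kb=(c.max(1)<70)&(P[:,2]>.105)&(P[:,2]<.145)&(P[:,0]<.63); print('knob',kb.sum(),P[kb].mean(0),P[kb].min(0),P[kb].max(0))
# chest slat top front edge
t=(P[:,2]>.2)&(P[:,2]<.24);T=P[t]
rows=[T[abs(T[:,1]-y)<.004][:,0].min() for y in np.arange(-.2,.12,.02)if (abs(T[:,1]-y)<.004).any()];print('face',rows)
c=robot.calibration('wrist');s=robot.state();Rw=R.from_quat(np.roll(s['ee_rot'],-1)).as_matrix()
print('tool R',Rw,'cam in tool',Rw.T@(c['pose'][:3,3]-s['tcp_pos']),Rw.T@c['pose'][:3,:3])
```

```text
red 472 [ 0.5938 -0.0076  0.0978]
plane slope [-0.1167 -0.0181  0.1616]
((602.714599609375, -0.04705047607421875), (21.74148178100586, 151.28919982910156), 7.746068954467773)
front 619 0.12662430384741183 yaw 0.16479174553783868 [-0.1663  0.4746] [ 0.4549 -0.2478  0.1171] [0.5192 0.085  0.1329]
knob 11 [0.5924 0.0074 0.1251] [0.5866 0.0004 0.1202] [0.6016 0.017  0.1318]
face [np.float64(0.6635754382564343), np.float64(0.6600970971350112), np.float64(0.6571559956028445), np.float64(0.6533516817324344), np.float64(0.6502685226958862), np.float64(0.6467616778323241), np.float64(0.6435033373552983), np.float64(0.6401583797031235), np.float64(0.6371866305858309), np.float64(0.6336228195165765), np.float64(0.6299287294981222), np.float64(0.6266453544479393), np.float64(0.6235775116026547), np.float64(0.6196532956046559), np.float64(0.6165897529441304), np.float64(0.6128804722125591)]
tool R [[ 0.     -0.9192 -0.3939]
 [ 0.     -0.3939  0.9192]
 [-1.     -0.      0.    ]] cam in tool [-0.1429  0.0715  0.0009] [[ 0.0008  0.2813 -0.9596]
 [ 0.      0.9596  0.2813]
 [ 1.     -0.0002  0.0008]]
```

View pics/knob1.png

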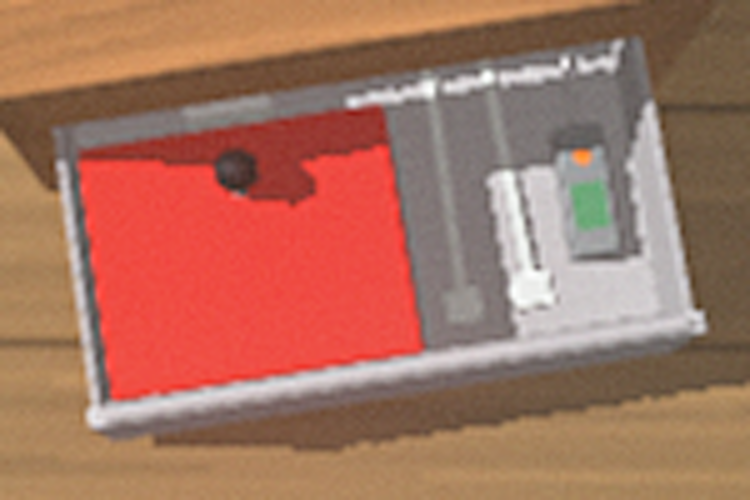

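The crop confirms one black barrel knob at crop pixel (237,170) on the red lid, near its far edge, in the drawer's +y half. The yaw is about 0.166. The face is about 34 mm behind the knob, which fits the description. The plane slope isn't reliable at this resolution. Next is the pre-grasp pose.

```bash
cat >> h.py <<'E'
YAW=.166
xc=np.array([np.cos(YAW),np.sin(YAW),0]);yc=np.array([-np.sin(YAW),np.cos(YAW),0]);zw=np.array([0,0,1.])
def tool(L): 
    x=np.sin(L)*xc-np.cos(L)*zw; return np.c_[x,np.cross(yc,x),yc]
def cur():
    s=robot.state(); return np.array(s['tcp_pos']),R.from_quat(np.roll(s['ee_rot'],-1)).as_matrix(),s
def plan(p,T):
    q,C,_=cur(); print('shift',C.T@(p-q),'rot',R.from_matrix(C.T@T).as_rotvec(),'target',p)
E
python3 - <<'E'
from h import *
T=tool(np.radians(35)); g=np.array([.596,.0075,.12]); plan(g-.081*T[:,0],T); plan(g-.081*T[:,0]+[0,0,.05],T)
E
```

```text
shift [ 0.0449 -0.5056  0.3331] rot [ 0.2313  0.073  -0.6079] target [ 0.5502 -0.0002  0.1864]
shift [-0.0051 -0.5056  0.3331] rot [ 0.2313  0.073  -0.6079] target [ 0.5502 -0.0002  0.2364]
```

Request:
{"method": "play_rows", "body": {"rows": [[1,-0.005,-0.5056,0.3331,0.2313,0.073,-0.6079],[1,-0.005,-0.5056,0.3331,0.2313,0.073,-0.6079],[1,-0.005,-0.5056,0.3331,0.2313,0.073,-0.6079],[1,-0.005,-0.5056,0.3331,0.2313,0.073,-0.6079],[1,-0.005,-0.5056,0.3331,0.2313,0.073,-0.6079],[1,-0.005,-0.5056,0.3331,0.2313,0.073,-0.6079],[1,-0.005,-0.5056,0.3331,0.2313,0.073,-0.6079],[1,-0.005,-0.5056,0.3331,0.2313,0.073,-0.6079],[1,-0.005,-0.5056,0.3331,0.2313,0.073,-0.6079],[1,-0.005,-0.5056,0.3331,0.2313,0.073,-0.6079],[1,-0.005,-0.5056,0.3331,0.2313,0.073,-0.6079],[1,0.045,-0.5056,0.3331,0.2313,0.073,-0.6079],[1,0.045,-0.5056,0.3331,0.2313,0.073,-0.6079],[1,0.045,-0.5056,0.3331,0.2313,0.073,-0.6079],[1,0.045,-0.5056,0.3331,0.2313,0.073,-0.6079],[1,0.045,-0.5056,0.3331,0.2313,0.073,-0.6079]]}}

```text
t: 2.15
tcp_pos: [0.5505, -0.0007, 0.1874]
ee_rot: [-0.598, 0.652, -0.273, -0.377]
ft_force: [0.7, 0.8, 0.1]
finger_gap: 0.0855
```

Run:
```python
from h import *
q,C,s=cur(); print(s['t'],q,C@[1,0,0],tool(np.radians(35))[:,0],s['ft_force'],s['joint_positions'])
im,d=save('wrist','w1.png')
for t in('knob_grip','lid_hinge'):
    for r in robot.spot_point('wrist',t)[:2]: print(t,np.array(r['position']),round(r['confidence'],2),pix('wrist',r['position']))
v,u=np.mgrid[0:400,0:640];u=u.ravel();v=v.ravel();P=world('wrist',u,v);c=im[v,u].astype(int)
g=np.array([.596,.0075,.12])
rel=P-g; X=rel@xc;Y=rel@yc
red=(c[:,0]>90)&(c[:,1]<.4*c[:,0])&(c[:,2]<.4*c[:,0])&(abs(Y)<.1)&(P[:,2]>.07)&(P[:,2]<.13)
A=np.c_[X,Y,np.ones(len(X))][red]; z=P[red,2]
k=np.linalg.lstsq(A,z,rcond=None)[0]
for _ in range(3):
    m=abs(z-A@k)<.004; k=np.linalg.lstsq(A[m],z[m],rcond=None)[0]
print('red',red.sum(),m.sum(),'slope x,y,z at knob',k,'X range',A[:,0].min(),A[:,0].max(),'Y',A[:,1].min(),A[:,1].max())
kb=(c.max(1)<80)&(abs(X)<.025)&(abs(Y)<.025)&(P[:,2]>.108)&(P[:,2]<.15)
print('knob',kb.sum(),'X',np.percentile(X[kb],[2,50,98]),'Y',np.percentile(Y[kb],[2,50,98]),'z',np.percentile(P[kb,2],[2,50,98]),u[kb].mean(),v[kb].mean())
```

```text
2.15 [ 0.5505 -0.0007  0.1874] [ 0.5671  0.0947 -0.8182] [ 0.5657  0.0948 -0.8192] [0.6515 0.7974 0.1056] [ 0.3436 -0.0875 -0.6585  0.2603 -0.407  -1.9571]
knob_grip [0.597  0.0091 0.1216] 0.65 [322.0289 208.8217]
red 31309 31276 slope x,y,z at knob [ 0.0027 -0.0001  0.0931] X range -0.09918880715155731 0.031787870284937715 Y -0.08378590881867252 0.08931884569389052
knob 185 X [-0.0091 -0.0035  0.002 ] Y [-0.0077 -0.003   0.0052] z [0.1226 0.1302 0.1333] 316.8702702702703 213.46486486486486
```

View pics/w1.png

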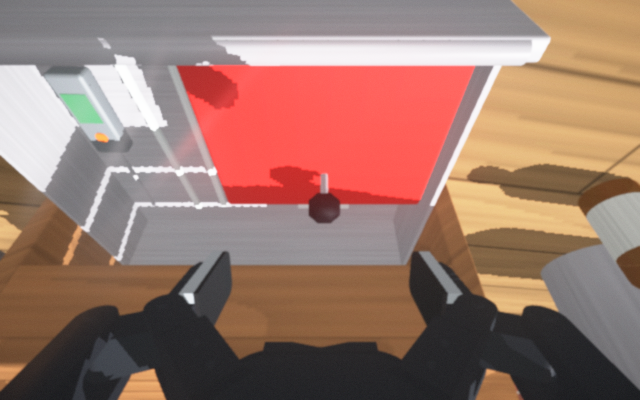

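The wrist view shows the shut-looking lid, the knob at (323,208) with its stem above it in the picture, and the fingertips straddling it at about (222,260) and (418,260). Next I refine the knob centre by intersecting rays.

Run:
```python
from h import *
f=np.load('/tmp/wrist.npz');K=f['K'];M=f['pose'];im=f['im'].astype(int)
sub=im[185:235,295:355]; dark=(sub.max(2)<75).astype(np.uint8)
n,l,st,ce=cv2.connectedComponentsWithStats(dark)
i=1+np.argmax(st[1:,4]);print(st[i],ce[i]+[295,185])
x0,y0,w,h=st[i][:4]; c=np.array([295+x0+w/2-.5,185+y0+h/2-.5])
ray=M[:3,:3]@np.array([(c[0]-K[0,2])/K[0,0],-(c[1]-K[1,2])/K[1,1],-1]);o=M[:3,3]
p=o+ray*(.121-o[2])/ray[2];g=np.array([.596,.0075,.12]);print(c,p,(p-g)@xc,(p-g)@yc)
T=tool(np.radians(35));pr=np.array([p[0],p[1],.121]);plan(pr+.019*T[:,0],T)
# y width of lid edges for lid center
q,C,s=cur();print('TCP Y rel knob',(q-p)@yc)
```

```text
[15 24 14 13 78] [315.3333 215.3077]
[316.5 215. ] [0.6066 0.0063 0.121 ] 0.010266435589496744 -0.002909266851223009
shift [ 0.106  -0.0079 -0.002 ] rot [-0.0015 -0.0005  0.0023] target [0.6174 0.0081 0.1054]
TCP Y rel knob 0.0020651845906807286
```

Run:
```python
from h import *
f=np.load('/tmp/wrist.npz');K=f['K'];M=f['pose'];im=f['im'].astype(int)
sub=im[180:240,290:360]; dark=((sub.max(2)<115)&(sub[:,:,1]<60)).astype(np.uint8)
n,l,st,ce=cv2.connectedComponentsWithStats(dark)
i=1+np.argmax(st[1:,4]);print(st[i],ce[i]+[290,180])
for c in ([324,207.5],ce[i]+[290,180]):
  ray=M[:3,:3]@np.array([(c[0]-K[0,2])/K[0,0],-(c[1]-K[1,2])/K[1,1],-1]);o=M[:3,3]
  p=o+ray*(.121-o[2])/ray[2];g=np.array([.596,.0075,.12]);print(p,(p-g)@xc,(p-g)@yc)
  T=tool(np.radians(35));plan(p+.019*T[:,0],T)
```

```text
[ 19  14  30  28 601] [322.2945 206.3128]
[0.5958 0.0105 0.121 ] 0.00032376268648096014 0.003031435707915427
shift [0.1003 0.0003 0.0039] rot [-0.0015 -0.0005  0.0023] target [0.6066 0.0123 0.1054]
[0.5945 0.009  0.121 ] -0.0011940531876512338 0.001697079534102248
shift [0.0994 0.0015 0.0026] rot [-0.0015 -0.0005  0.0023] target [0.6053 0.0108 0.1054]
```

Request:
{"method": "play_rows", "body": {"rows": [[1,0.03,0.0,0.003,0,0,0],[1,0.06,0.001,0.003,0,0,0],[1,0.08,0.001,0.003,0,0,0],[1,0.09,0.001,0.003,0,0,0],[1,0.1,0.001,0.003,0,0,0],[0.42,0.1,0.001,0.003,0,0,0],[0.42,0.1,0.001,0.003,0,0,0],[0.42,0.1,0.001,0.003,0,0,0],[0.42,0.1,0.001,0.003,0,0,0]], "squeeze": 20}}

```text
t: 3.2
tcp_pos: [0.6063, 0.0106, 0.1079]
ee_rot: [-0.598, 0.651, -0.273, -0.38]
ft_force: [-0.1, -0.2, 0.3]
finger_gap: 0.0358
```

Run:
```python
from h import *
q,C,s=cur(); print(s['t'],q,s['ft_force'],s['finger_gap'])
im,d=save('wrist','w2.png',crop=(200,150,440,330),scale=3)
p=np.array([.5955,.0095,.121]);print(pix('wrist',p),pix('wrist',q-.019*C[:,0]),'grasp',q-.019*C[:,0])
```

```text
3.2 [0.6063 0.0106 0.1079] [-0.0834 -0.2357  0.2804] 0.035807490190590235
[320.0085 269.5378] [318.2793 274.4671] grasp [0.5956 0.0087 0.1235]
```

View pics/w2.png

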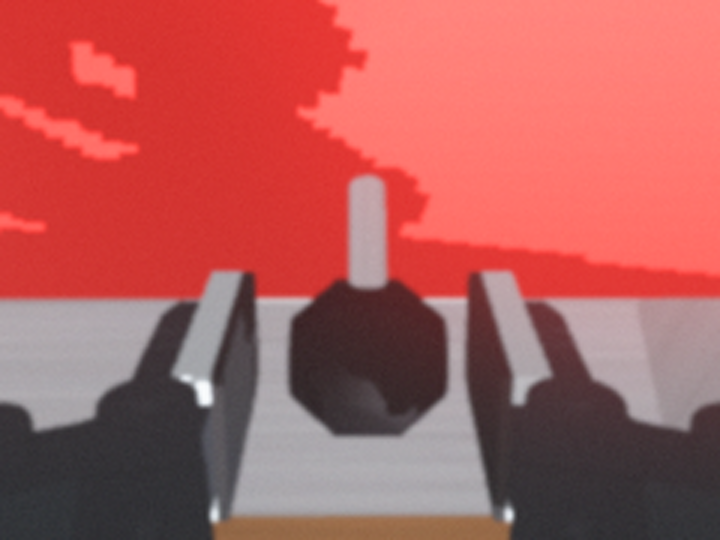

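The crop shows the knob centred at (369,357) between the pads, whose inner edges are at x≈256 and x≈468. I need a correction of about 1 mm along +z and 2 mm along +x. Then I close.

Request:
{"method": "play_rows", "body": {"rows": [[0.42,0.002,0,0.001,0,0,0],[0.42,0.002,0,0.001,0,0,0],[0.1,0.002,0,0.001,0,0,0],[0.1,0.002,0,0.001,0,0,0],[0.1,0.002,0,0.001,0,0,0],[0.1,0.002,0,0.001,0,0,0],[0.1,0.002,0,0.001,0,0,0]], "squeeze": 25}}

```text
t: 3.95
tcp_pos: [0.6073, 0.0116, 0.106]
ee_rot: [-0.597, 0.65, -0.274, -0.381]
ft_force: [-3.1, 2.4, 1.3]
finger_gap: 0.0234
```

Request:
{"method": "play_rows", "body": {"rows": [[0.1,-0.0016,-0.0011,0,0,0,0],[0.1,-0.0033,-0.0023,0,0,0,0],[0.1,-0.0049,-0.0034,0,0,0,0],[0.1,-0.006,-0.0042,0,0,0,0],[0.1,-0.006,-0.0042,0,0,0,0],[0.1,-0.006,-0.0042,0,0,0,0],[0.1,-0.006,-0.0042,0,0,0,0],[0.1,-0.006,-0.0042,0,0,0,0],[0.1,-0.006,-0.0042,0,0,0,0],[0.1,-0.006,-0.0042,0,0,0,0]]}}

```text
t: 4.95
tcp_pos: [0.6066, 0.0113, 0.1122]
ee_rot: [-0.597, 0.65, -0.274, -0.382]
ft_force: [-1.8, 5.6, -3.7]
finger_gap: 0.0233
```

```bash
cat >> h.py <<'E'
def lidfit(im,near=None):
    v,u=np.mgrid[0:400,0:640];u=u.ravel();v=v.ravel();P=world('wrist',u,v);c=im[v,u].astype(int)
    rel=P-np.array([.5955,.0095,.12]);X=rel@xc;Y=rel@yc
    red=(c[:,0]>90)&(c[:,1]<.6*c[:,0])&(c[:,2]<.6*c[:,0])&(abs(Y)<.09)&(P[:,2]>.07)&(P[:,2]<.13)
    A=np.c_[X,Y,np.ones(len(X))][red];z=P[red,2];m=np.ones(len(z),bool)
    for _ in range(4):
        k=np.linalg.lstsq(A[m],z[m],rcond=None)[0];m=abs(z-A@k)<.004
    print('lid slope x,y, z at knob',k,m.sum(),'/',len(z))
E
python3 - <<'E'
from h import *
q,C,s=cur(); print(s['t'],q,s['ft_force'],s['finger_gap'])
im,d=save('wrist','w3.png',crop=(200,150,440,330),scale=3); lidfit(im)
E
```

```text
4.95 [0.6066 0.0113 0.1122] [-1.7927  5.6122 -3.7008] 0.023252427080149927
lid slope x,y, z at knob [ 0.0193 -0.0005  0.0945] 109971 / 110158
```

View pics/w3.png

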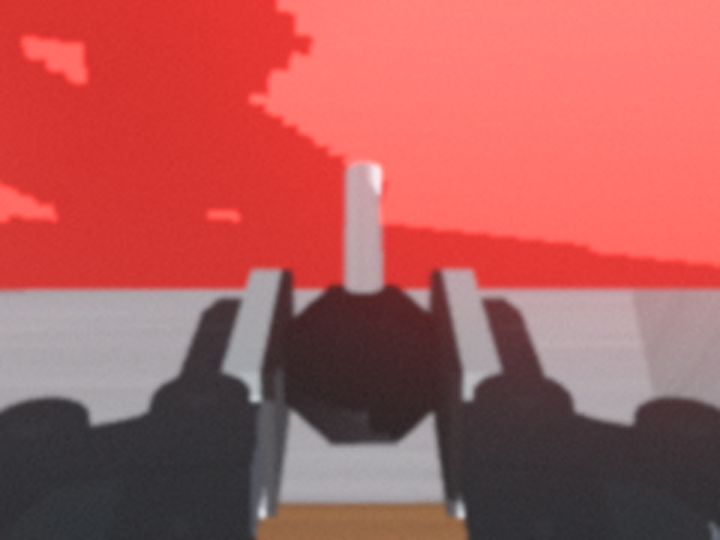

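The knob is gripped and the stem is visibly longer, running from (363,165) to (363,290). The lid slope is 0.019, within the catch's play, and the pull is about 4–5 N. I draw it a little further out and hold.

Request:
{"method": "play_rows", "body": {"rows": [[0.1,-0.001,-0.0007,0,0,0,0],[0.1,-0.002,-0.0014,0,0,0,0],[0.1,-0.0023,-0.0016,0,0,0,0],[0.1,-0.0023,-0.0016,0,0,0,0],[0.1,-0.0023,-0.0016,0,0,0,0],[0.1,-0.0023,-0.0016,0,0,0,0],[0.1,-0.0023,-0.0016,0,0,0,0],[0.1,-0.0023,-0.0016,0,0,0,0],[0.1,-0.0023,-0.0016,0,0,0,0],[0.1,-0.0023,-0.0016,0,0,0,0],[0.1,-0.0023,-0.0016,0,0,0,0],[0.1,-0.0023,-0.0016,0,0,0,0]]}}

```text
t: 6.2
tcp_pos: [0.6065, 0.0113, 0.1147]
ee_rot: [-0.597, 0.65, -0.275, -0.382]
ft_force: [-1.3, 6.7, -4.3]
finger_gap: 0.0236
```

Run:
```python
from h import *
q,C,s=cur(); print(s['t'],q,s['ft_force'],s['finger_gap'])
im,d=save('wrist','w4.png',crop=(200,150,440,330),scale=3); lidfit(im)
```

```text
6.2 [0.6065 0.0113 0.1147] [-1.3466  6.6551 -4.253 ] 0.02356243067975674
lid slope x,y, z at knob [ 0.0209 -0.0005  0.0947] 106594 / 106707
```

View pics/w4.png

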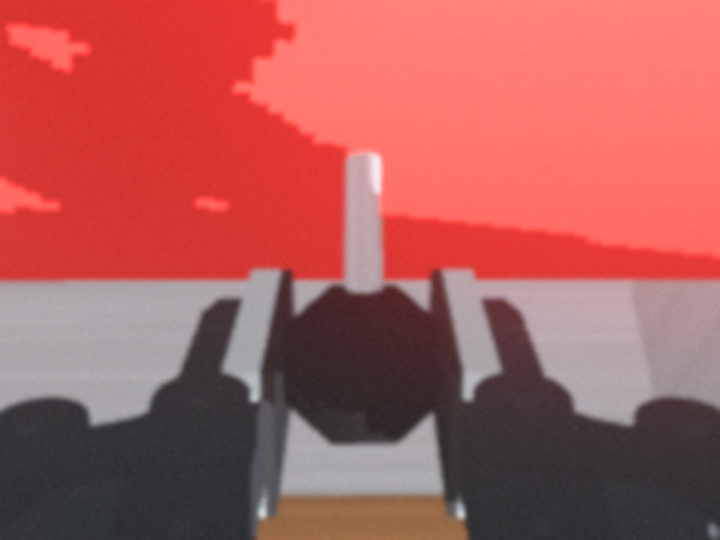

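Request:
{"method": "play_rows", "body": {"rows": [[0.1,-0.0008,-0.0006,0,0,0,0],[0.1,-0.0008,-0.0006,0,0,0,0],[0.1,-0.0008,-0.0006,0,0,0,0],[0.1,-0.0008,-0.0006,0,0,0,0],[0.1,-0.0008,-0.0006,0,0,0,0],[0.1,-0.0008,-0.0006,0,0,0,0],[0.1,-0.0008,-0.0006,0,0,0,0],[0.1,-0.0008,-0.0006,0,0,0,0],[0.1,-0.0008,-0.0006,0,0,0,0],[0.1,-0.0008,-0.0006,0,0,0,0]]}}

```text
t: 7.25
tcp_pos: [0.6064, 0.0113, 0.1155]
ee_rot: [-0.597, 0.65, -0.275, -0.382]
ft_force: [-1.8, 6.5, -6.5]
finger_gap: 0.0235
```

Run:
```python
from h import *
q,C,s=cur(); print(s['t'],q,s['ft_force'],s['finger_gap'])
im,d=save('wrist','w5.png'); lidfit(im)
```

```text
7.25 [0.6064 0.0113 0.1155] [-1.7793  6.4849 -6.4807] 0.023479144835949574
lid slope x,y, z at knob [ 0.0214 -0.0005  0.0947] 105459 / 105558
```

The lid stayed down with its slope at about 0.02 (the play), and the knob came out about 7 mm. It is caught. I lower the knob, release it and retract.

Request:
{"method": "play_rows", "body": {"rows": [[0.1,0.0025,0.0017,0,0,0,0],[0.1,0.005,0.0034,0,0,0,0],[0.1,0.0073,0.0052,0,0,0,0],[0.1,0.0076,0.0053,0,0,0,0],[0.5,0.0076,0.0053,0,0,0,0],[0.6,0.0076,0.0053,0,0,0,0],[0.6,0.0076,0.0053,0,0,0,0],[0.6,0.0076,0.0053,0,0,0,0],[0.6,-0.02,0.0053,0,0,0,0],[0.6,-0.05,0.0053,0,0,0,0],[0.6,-0.09,0.0053,0,0,0,0],[0.6,-0.13,0.0053,0,0,0,0],[0.6,-0.13,0.0053,0,0,0,0]]}}

```text
t: 8.6
tcp_pos: [0.5311, -0.0019, 0.2277]
ee_rot: [-0.6, 0.651, -0.27, -0.379]
ft_force: [1.4, -0.0, -0.5]
finger_gap: 0.0514
```

Run:
```python
from h import *
q,C,s=cur(); print(s['t'],q,s['ft_force'],s['finger_gap'])
im,d=save('wrist','w6.png'); lidfit(im)
for cam in('top','side'):
  robot.grab_frame(cam)
  for r in robot.spot_point(cam,'drawer_front')[:1]: print(cam,np.array(r['position']),r['confidence'])
o=np.array([.6405,-.0515,0])
# push pose: shut fingers, jaw axis along yc, lean 35
for L in (35,):
  T=tool(np.radians(L)); f=o-.157*xc; f[2]=.085
  for b in (.10,.02,0,-.157): plan(f-b*xc,T)
```

```text
8.6 [ 0.5311 -0.0019  0.2277] [ 1.4286 -0.0438 -0.4679] 0.051437982665232175
lid slope x,y, z at knob [-0.0015 -0.0004  0.0898] 24399 / 24628
top [ 0.4793 -0.08    0.0826] 0.77
side [ 0.4796 -0.0827  0.0862] 0.97
shift [ 0.0221  0.2048 -0.0667] rot [-0.      0.0054 -0.0091] target [ 0.387 -0.094  0.085]
shift [ 0.0674  0.1389 -0.0669] rot [-0.      0.0054 -0.0091] target [ 0.4659 -0.0807  0.085 ]
shift [ 0.0787  0.1224 -0.067 ] rot [-0.      0.0054 -0.0091] target [ 0.4857 -0.0774  0.085 ]
shift [ 0.1676 -0.007  -0.0675] rot [-0.      0.0054 -0.0091] target [ 0.6405 -0.0515  0.085 ]
```

The lid is shut and the knob is free. I close the fingers and go in front of the drawer.

Request:
{"method": "play_rows", "body": {"rows": [[0.6,-0.072,0.139,-0.067,0,0.005,-0.009],[0.6,-0.072,0.139,-0.067,0,0.005,-0.009],[0,-0.072,0.139,-0.067,0,0.005,-0.009],[0,-0.072,0.139,-0.067,0,0.005,-0.009],[0,-0.072,0.139,-0.067,0,0.005,-0.009],[0,0.028,0.209,-0.067,0,0.005,-0.009],[0,0.028,0.209,-0.067,0,0.005,-0.009],[0,0.028,0.209,-0.067,0,0.005,-0.009],[0,0.028,0.209,-0.067,0,0.005,-0.009],[0,0.028,0.209,-0.067,0,0.005,-0.009],[0,0.028,0.209,-0.067,0,0.005,-0.009]]}}

```text
t: 9.95
tcp_pos: [0.3893, -0.0937, 0.0807]
ee_rot: [-0.599, 0.653, -0.271, -0.376]
ft_force: [-0.7, -0.8, -0.1]
finger_gap: -0.0
```

Run:
```python
from h import *
q,C,s=cur(); print(s['t'],q,s['ft_force'],s['finger_gap'],s['joint_positions'],C[:,0])
o=np.array([.6405,-.0515,0])
print('rel to face',(q-o)@xc,(q-o)@yc)
T=tool(np.radians(35))
for X in (-.19,-.166,-.05,-.009):
  p=o+X*xc;p[2]=.079;plan(p,T)
```

```text
9.95 [ 0.3893 -0.0937  0.0807] [-0.7272 -0.758  -0.0964] -9.907093072067838e-06 [ 0.1485 -0.2485 -0.9904 -0.0513 -0.2134 -1.5054] [ 0.5696  0.0962 -0.8163]
rel to face -0.2546882531722607 -0.00012564779883083446
shift [ 0.0387 -0.0518  0.    ] rot [0.0009 0.0007 0.005 ] target [ 0.4531 -0.0829  0.079 ]
shift [ 0.0526 -0.0714  0.    ] rot [0.0009 0.0007 0.005 ] target [ 0.4768 -0.0789  0.079 ]
shift [ 0.1196 -0.1661 -0.0001] rot [0.0009 0.0007 0.005 ] target [ 0.5912 -0.0598  0.079 ]
shift [ 0.1433 -0.1996 -0.0002] rot [0.0009 0.0007 0.005 ] target [ 0.6316 -0.053   0.079 ]
```

Request:
{"method": "play_rows", "body": {"rows": [[0,0.02,-0.027,0,0,0,0.005],[0,0.0387,-0.0518,0,0,0,0.005],[0,0.0456,-0.0616,0,0,0,0.005],[0,0.049,-0.0665,0,0,0,0.005],[0,0.0526,-0.0714,0,0,0,0.005],[0,0.056,-0.0763,0,0,0,0.005],[0,0.0607,-0.0828,0,0,0,0.005],[0,0.0653,-0.0893,0,0,0,0.005],[0,0.0699,-0.0958,0,0,0,0.005],[0,0.0745,-0.1024,0,0,0,0.005],[0,0.0791,-0.1089,0,0,0,0.005],[0,0.0838,-0.1154,0,0,0,0.005],[0,0.0884,-0.122,0,0,0,0.005],[0,0.093,-0.1285,0,0,0,0.005],[0,0.0976,-0.135,0,0,0,0.005],[0,0.1023,-0.1415,0,0,0,0.005],[0,0.1069,-0.148,0,0,0,0.005],[0,0.1104,-0.153,0,0,0,0.005],[0,0.1104,-0.153,0,0,0,0.005]]}}

```text
t: 11.85
tcp_pos: [0.573, -0.063, 0.0767]
ee_rot: [-0.598, 0.651, -0.274, -0.379]
ft_force: [-0.8, -0.3, -0.4]
finger_gap: -0.0001
```

Run:
```python
from h import *
q,C,s=cur(); o=np.array([.6405,-.0515,0]); print(s['t'],q,s['ft_force'],'rel',(q-o)@xc,(q-o)@yc,s['joint_positions'])
save('top','t2.png',crop=(200,100,440,280),scale=3)
for r in robot.spot_point('top','drawer_front')[:1]: print((np.array(r['position'])-o)@xc,r['confidence'])
T=tool(np.radians(35))
for X in (-.03,-.009,-.004): p=o+X*xc;p[2]=.079;plan(p,T)
```

```text
11.85 [ 0.573  -0.063   0.0767] [-0.8077 -0.2922 -0.4196] rel -0.06850362624450677 -0.00020958254039140126 [ 0.1582  0.1394 -0.6571 -0.0307 -0.1669 -1.5346]
-0.0640368112869011 0.9
shift [ 0.0201 -0.0328  0.0001] rot [-0.0004  0.0007 -0.0029] target [ 0.6109 -0.0565  0.079 ]
shift [ 0.0321 -0.0501  0.0001] rot [-0.0004  0.0007 -0.0029] target [ 0.6316 -0.053   0.079 ]
shift [ 0.035  -0.0542  0.0001] rot [-0.0004  0.0007 -0.0029] target [ 0.6366 -0.0522  0.079 ]
```

View pics/t2.png

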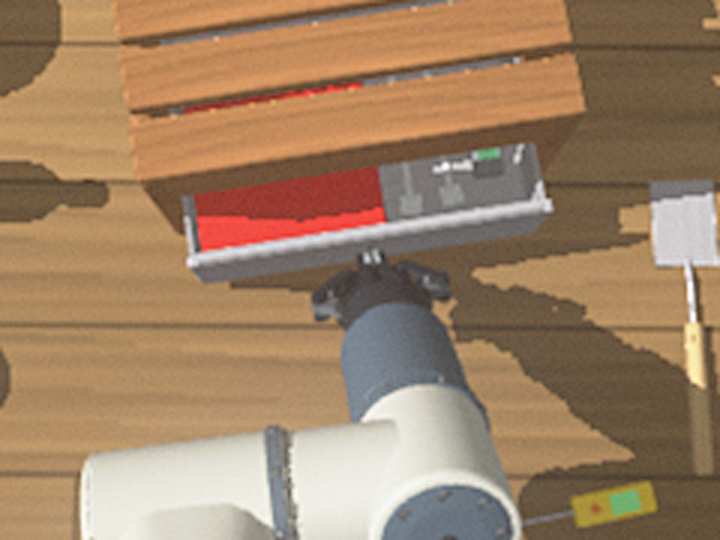

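The top crop shows the drawer going in straight, with the fingertips in the middle of the panel at (370,258). The probe and skewers are riding along. I keep pushing, slowing towards the end stop.

Request:
{"method": "play_rows", "body": {"rows": [[0,0.004,-0.0057,0,0,0,0],[0,0.008,-0.0115,0,0,0,0],[0,0.012,-0.018,0,0,0,0],[0,0.0155,-0.0245,0,0,0,0],[0,0.019,-0.0305,0,0,0,0],[0,0.0225,-0.036,0,0,0,0],[0,0.0255,-0.0405,0,0,0,0],[0,0.0275,-0.0435,0,0,0,0],[0,0.029,-0.0455,0,0,0,0],[0,0.0302,-0.0475,0,0,0,0],[0,0.0302,-0.0475,0,0,0,0]]}}

```text
t: 13.05
tcp_pos: [0.6262, -0.0541, 0.0765]
ee_rot: [-0.597, 0.65, -0.276, -0.38]
ft_force: [-5.0, -1.8, -2.5]
finger_gap: -0.0001
```

Run:
```python
from h import *
q,C,s=cur(); o=np.array([.6405,-.0515,0]); print(s['t'],q,s['ft_force'],'rel',(q-o)@xc,(q-o)@yc,s['joint_positions'])
robot.grab_frame('top')
for r in robot.spot_point('top','drawer_front')[:1]: print((np.array(r['position'])-o)@xc,r['confidence'])
```

```text
13.05 [ 0.6262 -0.0541  0.0765] [-5.0119 -1.7993 -2.4815] rel -0.014482428601767903 -0.00018943457029229038 [ 0.1592  0.2291 -0.5366 -0.0229 -0.2033 -1.5442]
-0.011526268243096155 0.91
```

Now I creep in 1–2 mm steps and watch for the end stop's force.

Request:
{"method": "play_rows", "body": {"rows": [[0,0.0011,-0.0016,0,0,0,0],[0,0.0023,-0.0033,0,0,0,0],[0,0.0029,-0.0041,0,0,0,0],[0,0.0034,-0.0049,0,0,0,0],[0,0.0034,-0.0049,0,0,0,0],[0,0.0034,-0.0049,0,0,0,0]]}}

```text
t: 13.75
tcp_pos: [0.6314, -0.0532, 0.0764]
ee_rot: [-0.597, 0.65, -0.277, -0.38]
ft_force: [-9.7, -2.1, 0.1]
finger_gap: 0.0001
```

Request:
{"method": "play_rows", "body": {"rows": [[0,0.0006,-0.0008,0,0,0,0],[0,0.0011,-0.0016,0,0,0,0],[0,0.0017,-0.0025,0,0,0,0],[0,0.0017,-0.0025,0,0,0,0],[0,0.0017,-0.0025,0,0,0,0]]}}

```text
t: 14.25
tcp_pos: [0.6318, -0.0532, 0.0762]
ee_rot: [-0.596, 0.649, -0.278, -0.381]
ft_force: [-27.3, -0.9, 14.5]
finger_gap: -0.0001
```

The TCP moved only 0.4 mm for 3 mm commanded, at 27 N. That is the end stop, and the 9 mm from TCP to face matches the fingertip's half width. I back off and check.

Request:
{"method": "play_rows", "body": {"rows": [[0,-0.006,0.008,0,0,0,0],[0,-0.02,0.03,0,0,0,0],[0,-0.045,0.065,0,0,0,0],[0,-0.068,0.098,0,0,0,0],[0,-0.09,0.13,0,0,0,0],[0,-0.15,0.12,0,0,0,0],[0,-0.17,0.13,0,0,0,0],[0,-0.17,0.13,0,0,0,0],[0,-0.17,0.13,0,0,0,0],[0,-0.17,0.13,0,0,0,0]]}}

```text
t: 15.25
tcp_pos: [0.4376, -0.0856, 0.1441]
ee_rot: [-0.598, 0.652, -0.274, -0.378]
ft_force: [0.1, 0.2, -0.8]
finger_gap: -0.0001
```

Run:
```python
from h import *
q,C,s=cur(); o=np.array([.6405,-.0515,0]); print(s['t'],q,s['ft_force'])
im,d=save('wrist','w7.png')
for cam in('top','side','wrist'):
  robot.grab_frame(cam)
  for t in('drawer_front','chest'):
    for r in robot.spot_point(cam,t)[:1]: print(cam,t,(np.array(r['position'])-o)@xc,r['confidence'])
v,u=np.mgrid[0:400,0:640];u=u.ravel();v=v.ravel();P=world('wrist',u,v);X=(P-o)@xc;Y=(P-o)@yc
for n,a,b in(('panel',.05,.115),('apron',.16,.22)):
  m=(abs(Y)<.12)&(P[:,2]>a)&(P[:,2]<b)&(abs(X)<.03);print(n,m.sum(),np.percentile(X[m],[10,50,90]) if m.any() else '')
```

```text
15.25 [ 0.4376 -0.0856  0.1441] [ 0.0885  0.1911 -0.7887]
top drawer_front -0.005757461384444313 0.89
top chest -0.004110770945639356 0.67
side drawer_front 0.0007523302797072812 0.86
wrist chest -0.0014323980108828143 0.95
panel 2354 [-0.0035 -0.0026 -0.0017]
apron 0
```

View pics/w7.png

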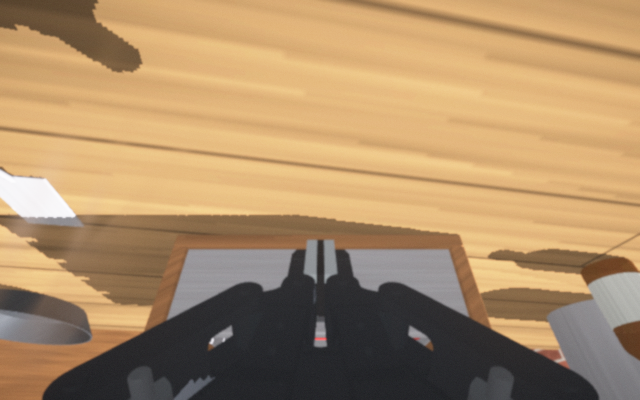

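The wrist view shows the steel panel filling the wooden frame between about (175,245) and (465,245). I compare its depth with the frame beside it, then hand in.

Run:
```python
from h import *
o=np.array([.6405,-.0515,0])
im,d=save('wrist','w8.png')
v,u=np.mgrid[230:330,130:500];u=u.ravel();v=v.ravel();P=world('wrist',u,v);X=(P-o)@xc;Y=(P-o)@yc
for n,a,b in(('panel',.13,.165),('frame',.174,.188)):
  for sg in(1,-1):
    m=(sg*Y>a)&(sg*Y<b)&(P[:,2]>.03)&(P[:,2]<.12)&(abs(X)<.02);print(n,sg,m.sum(),np.median(X[m]) if m.any() else '')
```

```text
panel 1 1540 -0.002149470394140529
panel -1 1588 -0.0024596642867086415
frame 1 825 -0.002090991856984315
frame -1 871 -0.0024383403229626018
```

The panel is flush with the frame to within 0.1 mm.

```bash
python3 -c "
from cell import robot
print(robot.job_done())"
```

```text
the job is handed in; nothing more can be done
None
```

The lid was already caught. I tugged the knob to check, let go, pushed the drawer fully home and handed the job in at about 15.5 s.

- **Tug:** I pinched the knob by its ends and pulled it up in steps, holding about 1 s at each. It came out about 6.6 to 7.4 mm, by my estimate from the tool's rise less the lid's. The pull was about 5–8 N. The lid stayed down, sloping about 0.02 rad. My last reading was 0.0214, slightly over the stated 0.02 play but far from the 0.095 of a loose lid. After release the lid measured flat again, at −0.0015.
- **Drawer:** I pushed with shut fingers on the panel's middle line until it stopped. The force rose to about 31 N there, and the tool gained only 0.4 mm for 3 mm commanded. Afterwards the panel was level with the chest's frame to within 0.1 mm on both sides.
- **Other things:** The probe and skewers were still in place in the drawer halfway through the push. I couldn't see them once it was shut. The arm met nothing else, and it was clear of everything at hand-in.
- **Disagreement:** With the drawer shut, the trained network's `drawer_front` readings were off by up to 6 mm. That is near its stated accuracy, so I relied on the depth comparison.

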